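# Move an end cover from the clamshell jig to the brushing fixture

## Task

Swing the blue leaf of the clamshell deburring jig right over by its black handle, past upright, so that it stays open, and lift the stainless end cover out. Load the cover into the brushing fixture, raised face up: slip the edge of its flange, tilted, under the fixture's black hold-down bar, then lay it flat so that it sits fully home in the round recess, hooked under the bar. Let go of it and leave the jig open.

Things in the scene. Friction and masses are not known exactly. Their poses are not given: they have to be found in the camera images.
- cover_center (a point): Stainless end cover to load, loose, 0.2 to 0.3 kg: round flange 68 mm in diameter, 6 mm thick, with a concentric plain round raised face 40 mm in diameter standing 14 mm above it. Point: on its axis, half-way up (10 mm above its underside, 4 mm above the flange's top); z out of the raised face. Starts in the jig, raised face up. Grip the raised face; fingertips stop at the flange's top.
- jig_seat (a point): Centre of the floor of the jig's recess, where the cover starts, 16 mm above the bench; z up, x level towards the leaf's hinge. The jig is a dark steel base fixed to the bench, 120 (x) by 100 (y) by 22 mm high, centred here. Its recess is 71 mm in diameter and 6 mm deep, so the flange starts flush with the base's top. A slack swing bolt is folded down in front of the jig, to 111 mm in -x, 18 mm high.
- leaf (a joint): Angle of the jig's hinged leaf: 0 closed, 1.57 upright, 2.0 (its stop) open. Free-swinging, 0.26 kg: it falls shut before upright, stays open past it. Closed, it is an 8 mm blue plate on top of the base, 120 (x, from -64 to 56 mm of jig_seat) by 96 mm, its top 15 mm over the base's recess floor; the cover's raised face stands 5 mm out of its 50 mm round window, but the flange cannot pass.
- leaf_handle (a point): Middle of the leaf's black handle: a round bar 10 mm thick, 60 mm long, parallel to the hinge, on two posts, 34 mm above the leaf's top when closed. Closed, it is 56 mm in -x of jig_seat and 49 mm above it. The axes turn with the leaf (closed: as jig_seat).
- leaf_hinge (a point): Middle of the leaf's hinge axis, 66 mm in +x of jig_seat and 11 mm above it; axes as jig_seat, the hinge axis along y. As the leaf opens, its handle rises and swings over towards +x.
- fixture: Brushing fixture: aluminium plate fixed to the bench, 160 (x) by 120 (y) by 22 mm high, with a round recess in the middle and a black steel hold-down bar beside it. Origin: centre of its underside, right below nest_seat; x points level towards the bar.
- nest_seat (a point): Centre of the floor of the fixture's round recess, 16 mm above the bench; z up, x level towards the bar. The recess is 71 mm in diameter, 6 mm deep, with a 1.5 mm chamfer at its mouth: a seated flange is flush with the plate's top and the cover's centre is then 10 mm above this point.
- bar_edge (a point): Middle of the bar's straight lower inner edge (64 mm long, along y; axes as nest_seat), 29.5 mm in +x of nest_seat and 9.5 mm above the recess floor: the bar reaches 6 mm over the recess, 3.5 mm clear of the plate. The bar is 6 mm thick, 37.5 mm wide, its screws 5 mm higher. A level flange cannot pass under it; one tilted 8 to 18 degrees, edge down towards the bar, can.

How it is judged:
By the outcome, as a careful person would: the job done as asked, in the order asked, and still so for the second after the job is handed in, with the robot touching nothing.
It also fails if it takes over 64 s, if anything falls off the work surface, if the arm or the gripper's body presses on something with over 40 N, if the wrist force passes 120 N, or if a joint passes its speed limit or range.

## Robot

A 7-joint arm with a two-finger parallel gripper is mounted at the origin on the work surface. World frame = base frame: x ahead of the robot, y to its left, z up, the work surface at z = 0. Lengths are in m, angles in degrees, forces in N, time in s.
With the tool pointing down it reaches from about 0.425 to 0.875 m from the base axis. Payload 4.7 kg.
Tool frame: the origin (TCP) lies on the centre line of the jaws, within the pads' length; the fingertips stand 11 mm ahead of it and the grasp point (between the pads) lies 8 mm behind it (finger_overhang is the x of the fingertips in the tool frame, in m); x points along the fingers, z is the direction in which the jaws open and shut, and the axes are right-handed (so a half turn about x gives the same grasp; the last joint's range is limited). The gripper opens to 87 mm and grips with 3 to 60 N. Pads are 19 mm wide; open, the fingers measure 117 mm over their backs; the gripper's body (75 mm by 190 mm) begins 51 mm behind the grasp point.
Start: joints at [69.907, 18.392, -4.016, 83.108, 1.295, 78.541, -3.26], TCP at [0.232, -0.607, 0.234] pointing down, gripper open.
Joint ranges: [-163.93, 163.93], [-17.29, 119.83], [-79.2, 71.16], [3.27, 140.29], [-89.18, 269.18], [5.43, 117.66], [-154.24, 154.24]. Speed limits (degrees/s): [147.25, 147.25, 180, 180, 180, 180, 180].

## Interface

Orientations are given as [roll, pitch, yaw] about the fixed x, y, z axes, in that order (R = Rz(yaw) Ry(pitch) Rx(roll)).
In Python, from cell import get_obs, read_camera, sign_off, cut_out, finger_overhang gives the robot as it stands.
- The arm moves only by the tool servo_tool, never from a script. Its argument "rows" is one flat list of numbers, 5 for each row, row after row: the shift along the world's x, y, z in mm, then the turn about the world's z in degrees, then the closure, from 0 (fully open) to 1 (shut). A call has 1 to 10 rows; each row is the pose to reach, as a shift and turn from the pose commanded when the call began; what a row does not reach only later rows make up. A row lasts 1/12 s, in which the tool goes at most 41.7 mm and 7.16 degrees, less where a joint would pass 70% of its speed; a pose out of reach is approached as far as the arm can. A call with a gripper value outside its range is refused whole. The fingers move at their own pace and stop on an object; "force" is the grip in N (left out, the last holds). Time passes only in rows, so rows that repeat a pose let the fingers close. It gives the time, the measured TCP pose, the force and the opening at its end, in the units of the state.
- get_obs(): the state, without advancing time (a new reading comes with each control period).
- read_camera(name): name is "scene" or "top"; returns a dict with "frame" (480x640x3 uint8, blue, green, red), "range_z" (480x640 float32, m along the optical axis (not along the pixel's ray), 0 where there is no reading), "intrinsics" (3x3 intrinsics, pixels), "k1" (the pictures are not rectified: a ray, as slopes to the right and down, at radius r is drawn at 1 + k1 r^2 times it, then the intrinsics apply), "cam_to_world" (4x4, takes a point from camera to world coordinates). Camera axes: x right, y down, z forward; pixel columns grow to the right and rows downward; lengths in m; the calibration is good to about 2 mm. A picture is of the moment at which its call begins.
- sign_off(): hands the job in, once; it reports no verdict.
Trained networks look in a picture, given as the dict that the camera call returned (one of the last four; its "shot" number tells which), for a name from the list of things; names that differ only in an ending like _2 or _b are one class to them, and where a whole thing is asked for, a point or a joint stands for the part that bears it (a point fixed in the world has none). Each returns a list of dicts, best first, with "score" (0 to 1); they miss things now and then, are a little off and sometimes report something else, mostly with a low value. They report only what shows in the picture. A call takes as long as a camera call.
- cut_out(name, picture): "pixels" (480x640 bool, what is visible of it) and "extent" ([centre column, centre row, width, height] in pixels, round what is visible of it).
The state is a dict: "time_s": time; "qpos": joint angles; "joint_velocities": joint speeds; "effort": joint torques, N m; "tool_pos": TCP position; "tool_rot": TCP orientation; "force": force on the tool from outside, world axes, zero at the start; "wrist_torque": the same for the moment, N m; "grip_width": finger opening in m.
Only numpy, scipy, OpenCV 4.12 (cv2) and the standard library are available. Lean on these libraries where they do the work, as an engineer would, in place of code of your own. Each camera call takes 0.05 s, during which the arm holds its last target.

## Working session

There is one attempt and no reset: what is moved stays moved. The work goes in short steps, Python scripts to look and compute and a tool call to move; the robot and the scene stay as the last step left them, time stands still between calls to the robot, and variables do not carry over. Pictures are saved under pics/ and viewed, and the job is handed in when it is done.

Besides the shell and the picture viewer there is one more tool, called in YAML: its name, and indented under it one key for each argument. servo_tool: Moves the arm, as the interface text tells. Its arguments: {"type":"object","properties":{"rows":{"type":"array"},"force":{"type":"number"}},"required":["rows"]}

```bash
ls -la; mkdir -p pics; python3 - <<'E'
from cell import *
import cv2
print(get_obs(), finger_overhang)
for n in("scene","top"):
    p=read_camera(n); cv2.imwrite(f"pics/{n}0.png",p["frame"]); print(n,p["intrinsics"],p["k1"],p["cam_to_world"])
E
```

```text
total 12
drwxr-xr-x  3 agent agent 4096 Dec  7 03:05 .
drwxr-xr-x 23 root  root  4096 Dec  7 03:05 ..
drwxr-xr-x  2 agent agent 4096 Dec  7 03:05 pics
{'time_s': 0.0, 'qpos': array([69.90718916, 18.43803977, -4.01311497, 83.17538043,  1.29425476,
       78.54121459, -3.25986356]), 'joint_velocities': array([ 0.02543613,  0.00674058, -0.07603562, -0.11430715,  0.01208787,
       -0.0027326 ,  0.04885319]), 'effort': array([-2.88895499e-04, -4.91295254e+01, -4.04369496e-01, -3.12530100e+01,
       -6.40480220e-02,  4.38670255e-02,  2.12813875e-04]), 'tool_pos': array([ 0.23162723, -0.6067519 ,  0.23246854]), 'tool_rot': array([-176.93397923,   89.89040093,  113.96628628]), 'force': array([-0.02822585,  0.36081987, -0.11952937]), 'wrist_torque': array([-0.01887861, -0.00360564, -0.02971896]), 'grip_width': 0.08671922148317426} 0.011
scene [[439.63676382   0.         315.76709712]
 [  0.         439.63676382 244.01696371]
 [  0.           0.           1.        ]] 0.00028126095594977916 [[ 0.66034231  0.58800684 -0.46711454  0.86174107]
 [ 0.75070566 -0.50053347  0.43116964 -0.30420658]
 [ 0.01972423 -0.63538508 -0.77194349  0.63452092]
 [ 0.          0.          0.          1.        ]]
top [[452.58102911   0.         313.8916941 ]
 [  0.         452.58102911 237.2132663 ]
 [  0.           0.           1.        ]] -0.09552235609193056 [[-1.52405409e-02 -9.97136296e-01  7.40738345e-02  4.67980941e-01]
 [-9.99882062e-01  1.53389625e-02  7.59955095e-04 -5.49827845e-03]
 [-1.89399458e-03 -7.40535163e-02 -9.97252470e-01  8.41633446e-01]
 [ 0.00000000e+00  0.00000000e+00  0.00000000e+00  1.00000000e+00]]
```

View pics/scene0.png

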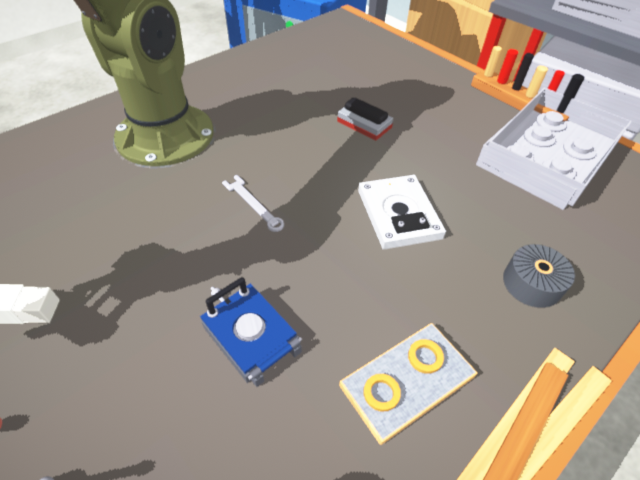

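View pics/top0.png

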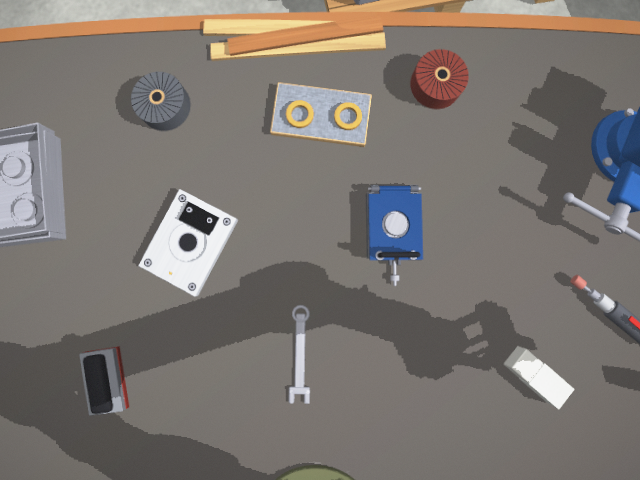

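The top view shows the blue jig at about (396,225), hinge on the upper side and handle at (398,255). The fixture is at (188,243) with its bar at (199,217). Next I'll measure both.

```bash
cat > h.py <<'E'
import numpy as np, cv2
from cell import *
def pts(p,uv=None,z=None,mask=None):
    K=p["intrinsics"];k1=p["k1"];T=p["cam_to_world"]
    if mask is not None:
        v,u=np.nonzero(mask); uv=np.c_[u,v].astype(float)
    uv=np.atleast_2d(uv).astype(float)
    und=cv2.undistortPoints(uv.reshape(-1,1,2),K,np.array([k1,0,0,0.])).reshape(-1,2)
    d=np.c_[und,np.ones(len(und))]
    if z is None:
        r=p["range_z"][uv[:,1].round().astype(int),uv[:,0].round().astype(int)]
        d=d*r[:,None]; w=d@T[:3,:3].T+T[:3,3]
        return w[r>0]
    dw=d@T[:3,:3].T
    s=(z-T[2,3])/dw[:,2]
    return T[:3,3]+dw*s[:,None]
def proj(p,P):
    T=np.linalg.inv(p["cam_to_world"]);P=np.atleast_2d(P)
    r=cv2.Rodrigues(T[:3,:3])[0]
    return cv2.projectPoints(P.astype(float),r,T[:3,3],p["intrinsics"],np.array([p["k1"],0,0,0.]))[0].reshape(-1,2)
E
python3 - <<'E'
from h import *
for n in("top","scene"):
    p=read_camera(n)
    for t in("cover_center","leaf","leaf_handle","jig_seat","leaf_hinge","fixture","bar_edge","nest_seat"):
        try:r=cut_out(t,p)
        except Exception as e: print(t,e);continue
        for o in r[:2]:
            w=pts(p,mask=o["pixels"])
            print(n,t,round(o["score"],2),np.round(o["extent"],1),o["pixels"].sum(),"med",np.round(np.median(w,0),4),"z5-95",np.round(np.percentile(w[:,2],[5,95]),4))
            if t in("fixture","leaf"):
                ww=w[np.abs(w[:,2]-(0.022 if t=="fixture" else .031))<.005][:,:2]
                rr=cv2.minAreaRect((ww*1000).astype(np.float32)); print("  rect",rr)
E
```

```text
top cover_center 0.92 [395.8 226.   28.9  31. ] 558 med [ 0.549  -0.1508  0.0353] z5-95 [0.0208 0.0378]
top leaf 0.66 [396.8 222.9  54.5  74.7] 3247 med [ 0.5495 -0.1505  0.0307] z5-95 [0.0281 0.0677]
  rect ((553.1962280273438, -152.48695373535156), (97.49536895751953, 133.58566284179688), 89.47565460205078)
top leaf_handle 0.57 [395.9 223.   57.6  76.4] 3249 med [ 0.5494 -0.1511  0.0307] z5-95 [0.0281 0.0677]
top jig_seat 0.75 [395.2 234.9  54.9 104. ] 3715 med [ 0.5502 -0.1489  0.0305] z5-95 [0.0154 0.0671]
top leaf_hinge 0.71 [394.4 234.8  58.9 104.6] 3868 med [ 0.549  -0.149   0.0304] z5-95 [0.0105 0.0668]
top fixture 0.58 [187.8 242.2  98.3 104.3] 5731 med [0.5228 0.2256 0.0222] z5-95 [0.0151 0.0324]
  rect ((524.03759765625, 227.49246215820312), (121.53022003173828, 159.667724609375), 61.358787536621094)
top bar_edge 0.37 [395.5 221.1  54.6  81.4] 3175 med [ 0.5523 -0.1523  0.0307] z5-95 [0.028  0.0678]
top nest_seat 0.86 [189.1 243.2 100.1 106.7] 5850 med [0.5227 0.2254 0.0221] z5-95 [0.0147 0.0324]
top nest_seat 0.74 [395.3 222.   57.6  78.7] 3417 med [ 0.5505 -0.1511  0.030
[... 362 characters left out ...]
 [248.3 326.4  94.7  92.6] 4495 med [ 0.5528 -0.1574  0.0301] z5-95 [0.0278 0.0653]
scene jig_seat 0.87 [250.8 330.6 102.3 106.6] 5322 med [ 0.5626 -0.1605  0.0298] z5-95 [0.0113 0.0614]
scene leaf_hinge 0.87 [252.  331.3  97.7 107.6] 5190 med [ 0.5627 -0.1603  0.0299] z5-95 [0.0167 0.0607]
scene fixture 0.78 [400.8 215.2  86.7  76.9] 4186 med [0.5361 0.2154 0.021 ] z5-95 [0.008  0.0313]
  rect ((525.2908325195312, 226.08787536621094), (120.90624237060547, 163.167724609375), 61.933101654052734)
scene bar_edge 0.56 [401.2 211.2  89.7  76.5] 4305 med [0.5361 0.2154 0.021 ] z5-95 [0.0065 0.0313]
scene nest_seat 0.73 [401.9 213.6  90.2  69.3] 4294 med [0.5359 0.2154 0.021 ] z5-95 [0.0066 0.0313]
```

```bash
cat >> h.py <<'E'
def Rz(a):
    a=np.deg2rad(a);return np.array([[np.cos(a),-np.sin(a),0],[np.sin(a),np.cos(a),0],[0,0,1]])
def circ(r,z,n=90,c=(0,0)):
    t=np.linspace(0,2*np.pi,n);return np.c_[c[0]+r*np.cos(t),c[1]+r*np.sin(t),0*t+z]
def rect(x0,x1,y0,y1,z): return np.array([[x0,y0,z],[x1,y0,z],[x1,y1,z],[x0,y1,z],[x0,y0,z]],float)
def overlay(p,shapes,c,half,S,fn):
    im=p["frame"];x0,y0=int(c[0]-half),int(c[1]-half*.75)
    x1,y1=x0+2*half,y0+int(1.5*half)
    x0=max(x0,0);y0=max(y0,0)
    cr=cv2.resize(im[y0:y1,x0:x1],None,fx=S,fy=S,interpolation=cv2.INTER_CUBIC)
    for P,col in shapes:
        q=(proj(p,P)-[x0,y0]+.5)*S-.5
        cv2.polylines(cr,[np.round(q*8).astype(np.int32)],False,col,1,cv2.LINE_AA,3)
    cv2.imwrite(fn,cr)
JIG=lambda c,yaw:[((s/1000)@Rz(yaw).T+[c[0],c[1],.016],col) for s,col in [
 (rect(-64,56,-48,48,15),(0,255,0)),(circ(20,20),(0,0,255)),(circ(25,15),(0,255,255)),(np.array([[-56,-30,49],[-56,30,49.]]),(255,0,255)),(rect(-60,60,-50,50,-16),(255,255,0))]]
FIX=lambda c,yaw:[((s/1000)@Rz(yaw).T+[c[0],c[1],.016],col) for s,col in [
 (rect(-80,80,-60,60,6),(0,255,0)),(circ(35.5,0),(0,0,255)),(circ(37,6),(0,255,255)),(rect(29.5,67,-32,32,15.5),(255,0,255))]]
E
python3 - <<'E'
from h import *
for n in("top","scene"):
    p=read_camera(n)
    j=(.5515,-.151);f=(.5245,.227)
    overlay(p,JIG(j,-.5),proj(p,[*j,.03])[0],70,5,f"pics/j_{n}1.png")
    overlay(p,FIX(f,-28.3),proj(p,[*f,.03])[0],70,5,f"pics/f_{n}1.png")
    # circle fits
    g=cut_out("cover_center",p)[0]["pixels"].astype(np.uint8)
    c=max(cv2.findContours(g,0,2)[0],key=cv2.contourArea)
    w=pts(p,c.reshape(-1,2),z=.036); print(n,cv2.minEnclosingCircle((w[:,:2]*1000).astype(np.float32)),cv2.fitEllipse((w[:,:2]*1000).astype(np.float32)))
from scipy.spatial.transform import Rotation as R
o=get_obs();print(R.from_euler("xyz",o["tool_rot"],degrees=True).as_matrix().round(3))
E
```

```text
top ((548.7189331054688, -149.6726837158203), 23.925268173217773) ((548.7816772460938, -150.1527862548828), (44.9291877746582, 46.718727111816406), 115.48920440673828)
scene ((556.6049194335938, -156.121337890625), 23.722440719604492) ((556.889892578125, -155.96405029296875), (44.341983795166016, 46.134315490722656), 14.851819038391113)
[[-0.     0.934  0.357]
 [-0.     0.357 -0.934]
 [-1.    -0.     0.   ]]
```

```bash
cd pics; python3 -c "
import cv2,numpy as np
for n in('top','scene'):
    print(cv2.imread(f'j_{n}1.png').shape)
"
```

```text
(525, 700, 3)
(525, 700, 3)
```

View pics/j_top1.png

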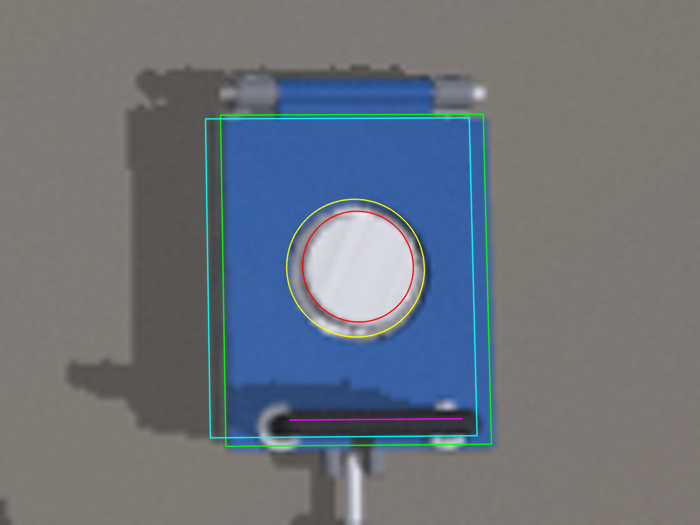

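View pics/j_scene1.png

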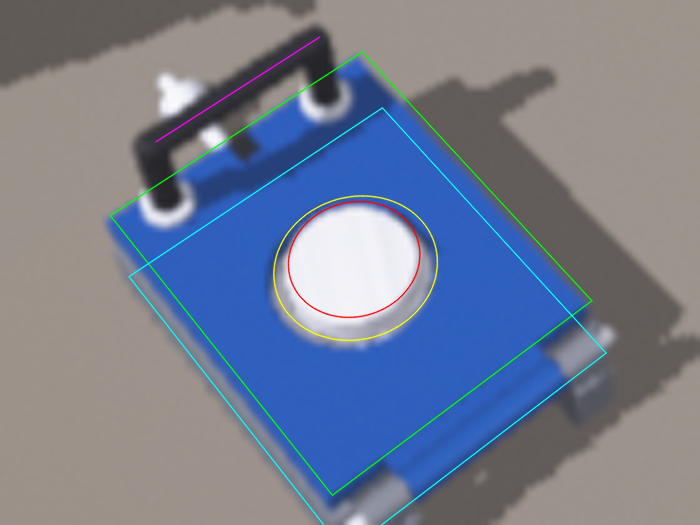

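View pics/f_top1.png

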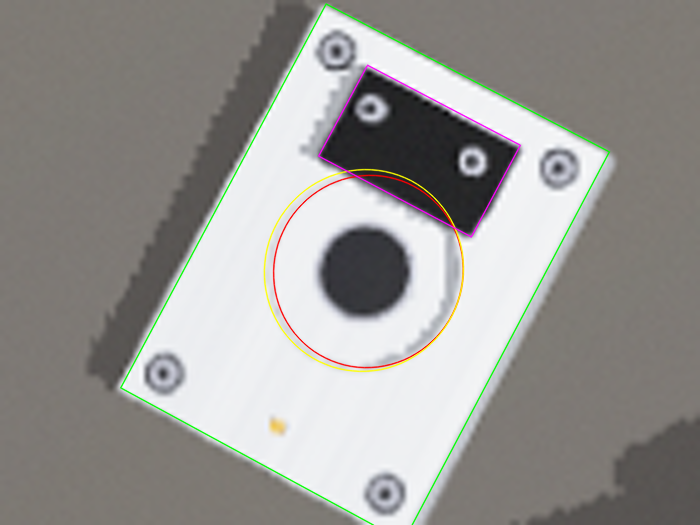

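View pics/f_scene1.png

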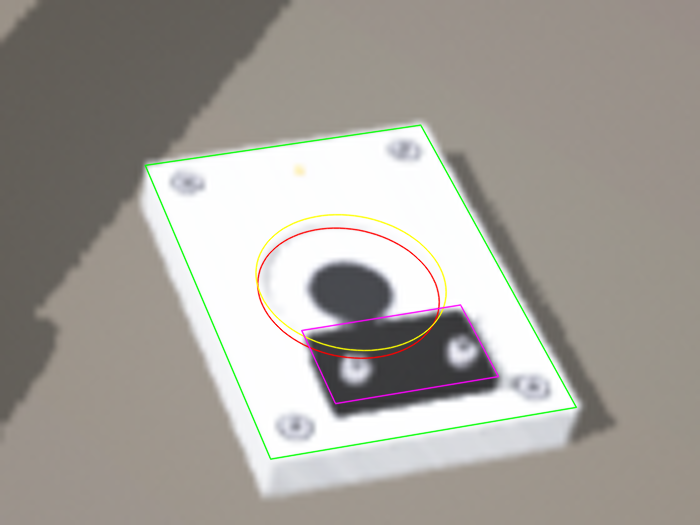

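Both overlays agree to about 2 mm. The jig seat is near (0.551, −0.151) with yaw −0.5°, and the handle is near x=0.494. The fixture is near (0.5245, 0.227) with yaw −28.3°. Next is moving over the handle.

servo_tool:
  rows: [26,45,0,6,0,52,90,0,12,0,78,135,0,18,0,104,180,0,24,0,130,226,0,31,0,156,271,0,38,0,182,316,0,45,0,208,361,0,52,0,234,406,0,59,0,250,435,0,64,0.3]
  force: 30

```text
time_s: 2.03
tool_pos: [0.4404, -0.2443, 0.234]
tool_rot: [-50.2, 89.9, -54.9]
force: [0.1, -0.7, -0.0]
grip_width: 0.0847
```

servo_tool:
  rows: [12,21,-20,4.6,0.5,12,21,-50,4.6,0.5,12,21,-75,4.6,0.5,12,21,-100,4.6,0.5,12,21,-100,4.6,0.5]

```text
time_s: 2.45
tool_pos: [0.4486, -0.2234, 0.1291]
tool_rot: [150.2, 89.5, 149.8]
force: [-1.7, -0.2, -0.3]
grip_width: 0.0552
```

```bash
cat >> h.py <<'E'
from scipy.spatial.transform import Rotation as Ro
def st():
    o=get_obs();M=Ro.from_euler("xyz",o["tool_rot"],degrees=True).as_matrix()
    print("t",o["time_s"],"tcp mm",(o["tool_pos"]*1000).round(1),"jaw yaw",np.rad2deg(np.arctan2(M[1,2],M[0,2])).round(2),"down",M[:,0].round(3),"F",o["force"].round(1),"w",round(o["grip_width"]*1000,1),"q7",o["qpos"].round(0))
E
python3 -c "
from h import *
st()"
```

```text
t 2.45 tcp mm [ 448.6 -223.4  129.1] jaw yaw -0.46 down [-0.007  0.004 -1.   ] F [-1.7 -0.2 -0.3] w 55.2 q7 [ 49.   7. -27. 110.   3.  64.  20.]
```

servo_tool:
  rows: [12,18,0,0,0.5,23,36,0,0,0.5,34,54,0,0,0.5,45,72,0,0,0.5,45,72,0,0,0.5,45,72,0,0,0.5]

```text
time_s: 2.95
tool_pos: [0.4978, -0.1524, 0.135]
tool_rot: [-19.7, 89.9, -20.1]
force: [-0.3, -0.6, -0.4]
grip_width: 0.0441
```

```bash
python3 -c "
from h import *
st()
p=read_camera('scene');cv2.imwrite('pics/s2.png',p['frame'][150:450,100:500].repeat(2,0).repeat(2,1))"
```

```text
t 2.95 tcp mm [ 497.8 -152.4  135. ] jaw yaw -0.35 down [ 0.002 -0.001 -1.   ] F [-0.3 -0.6 -0.4] w 44.1 q7 [ 43.   9. -31. 108.   5.  65.  10.]
```

View pics/s2.png

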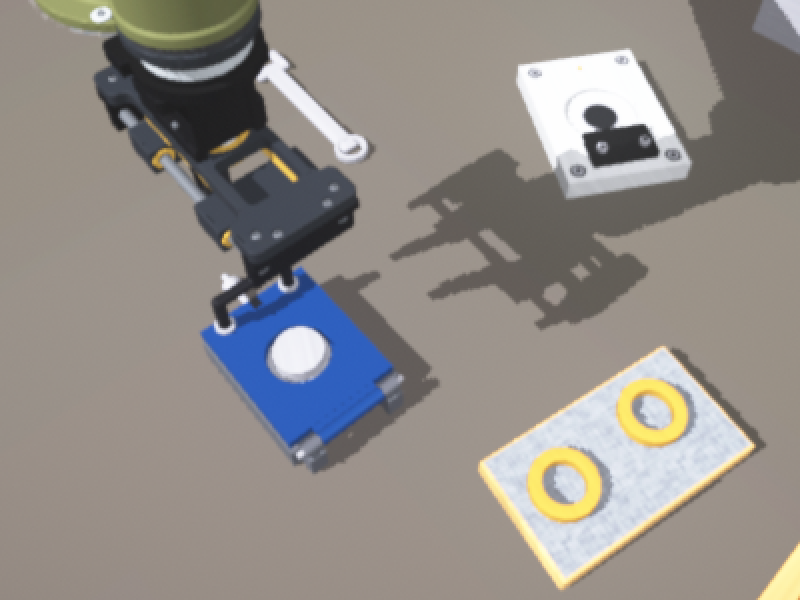

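servo_tool:
  rows: [-3,1,-25,0,0.5,-3,1,-50,0,0.5,-3,1,-70,0,0.5,-3,1,-77,0,0.5,-3,1,-77,0,0.5,-3,1,-77,0,0.8,-3,1,-77,0,0.95,-3,1,-77,0,0.95,-3,1,-77,0,0.95]
  force: 20

```text
time_s: 3.75
tool_pos: [0.4946, -0.1525, 0.0578]
tool_rot: [-26.9, 89.9, -27.4]
force: [-0.2, 0.6, 0.7]
grip_width: 0.025
```

```bash
python3 -c "
from h import *
st()
p=read_camera('scene');cv2.imwrite('pics/s3.png',p['frame'][150:450,100:500].repeat(2,0).repeat(2,1))"
```

```text
t 3.75 tcp mm [ 494.6 -152.5   57.8] jaw yaw -0.51 down [ 0.002 -0.001 -1.   ] F [-0.2  0.6  0.7] w 25.0 q7 [ 42.  14. -30. 112.   9.  56.   7.]
```

View pics/s3.png

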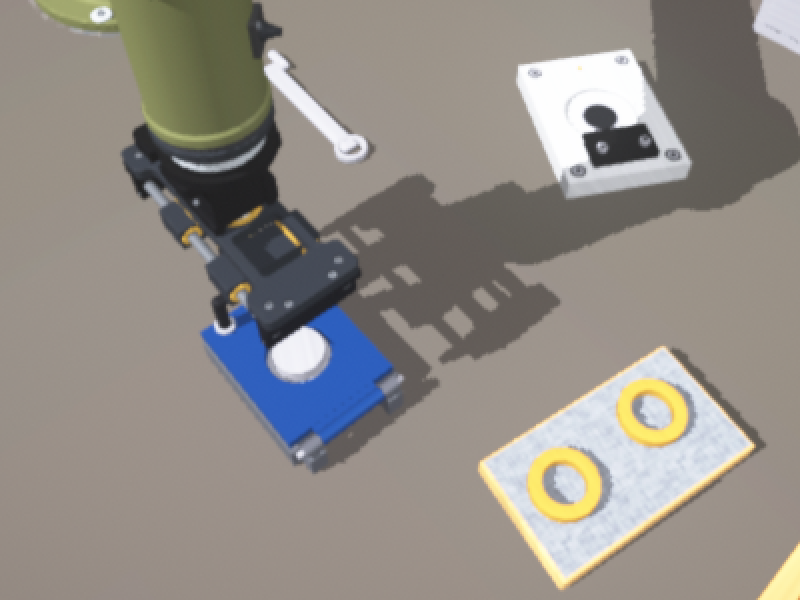

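servo_tool:
  rows: [0,0,0,0,1,0,0,0,0,1,0,0,0,0,1,0,0,0,0,1,0,0,0,0,1,0,0,0,0,1]
  force: 20

```text
time_s: 4.3
tool_pos: [0.4944, -0.1522, 0.057]
tool_rot: [-16.3, 89.9, -16.8]
force: [0.6, -0.2, 2.7]
grip_width: 0.0093
```

```bash
python3 -c "
from h import *
st()
# arc, shift from closed, hinge rel
import numpy as np
for th in list(range(0,117,6))+[110,112,114]:
    a=np.deg2rad(th); x,z=-122,38
    X=x*np.cos(a)+z*np.sin(a); Z=-x*np.sin(a)+z*np.cos(a)
    print(th,round(X-x),round(Z-z))
"
```

```text
t 4.3 tcp mm [ 494.4 -152.2   57. ] jaw yaw -0.49 down [ 0.001 -0.    -1.   ] F [ 0.6 -0.2  2.7] w 9.3 q7 [ 42.  14. -30. 112.   9.  56.   7.]
0 0 0
6 5 13
12 11 25
18 18 36
24 26 46
30 35 56
36 46 64
42 57 72
48 69 78
54 81 83
60 94 87
66 107 89
72 120 90
78 134 89
84 147 87
90 160 84
96 173 79
102 185 73
108 196 66
114 206 58
110 199 64
112 203 61
114 206 58
```

servo_tool:
  rows: [2,0,6,0,1,5,0,13,0,1,11,0,25,0,1,18,0,36,0,1,26,0,46,0,1,35,0,56,0,1,46,0,64,0,1,57,0,72,0,1,69,0,78,0,1,69,0,78,0,1]

```text
time_s: 5.13
tool_pos: [0.5633, -0.1528, 0.1371]
tool_rot: [-127.3, 89.9, -127.8]
force: [-4.1, -0.9, 8.2]
grip_width: 0.0091
```

```bash
python3 -c "
from h import *
st()
p=read_camera('scene');cv2.imwrite('pics/s4.png',p['frame'][150:450,100:500].repeat(2,0).repeat(2,1))"
```

```text
t 5.1333 tcp mm [ 563.3 -152.8  137.1] jaw yaw -0.51 down [-0.001 -0.001 -1.   ] F [-4.1 -0.9  8.2] w 9.1 q7 [ 39.  17. -31.  99.   9.  67.   5.]
```

View pics/s4.png

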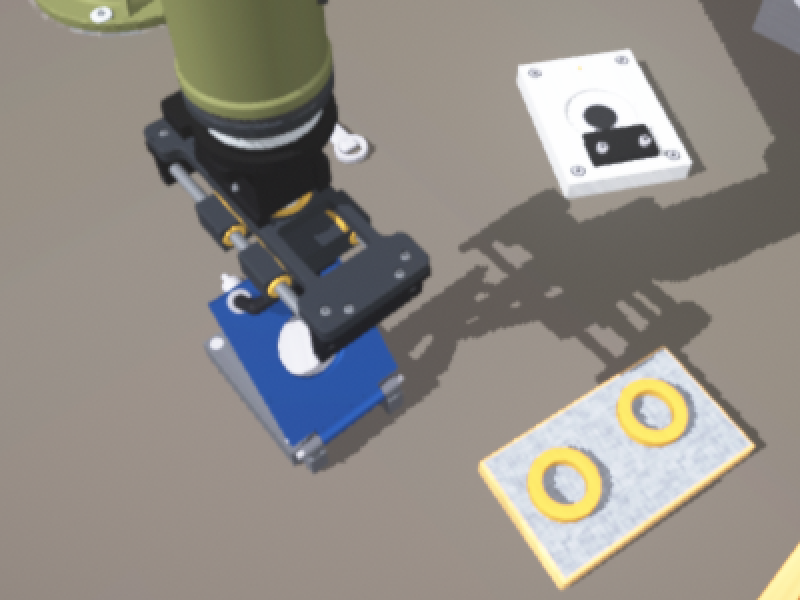

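servo_tool:
  rows: [12,0,5,0,1,25,0,9,0,1,38,0,11,0,1,51,0,12,0,1,65,-1,11,0,1,78,-1,9,0,1,91,-1,6,0,1,104,-1,1,0,1,116,-1,-5,0,1,116,-1,-5,0,1]

```text
time_s: 6.02
tool_pos: [0.6796, -0.1537, 0.1287]
tool_rot: [-168.2, 89.9, -168.8]
force: [0.6, -1.9, 1.1]
grip_width: 0.009
```

servo_tool:
  rows: [6,0,-3,0,1,11,0,-7,0,1,15,0,-9,0,1,18,0,-12,0,1,18,0,-12,0,1]

```text
time_s: 6.43
tool_pos: [0.6966, -0.1538, 0.1167]
tool_rot: [-146.9, 89.9, -147.4]
force: [-1.0, -1.8, -1.8]
grip_width: 0.0088
```

```bash
python3 -c "
from h import *
st()
p=read_camera('scene');cv2.imwrite('pics/s5.png',p['frame'][150:450,100:500].repeat(2,0).repeat(2,1))"
```

```text
t 6.4333 tcp mm [ 696.6 -153.8  116.7] jaw yaw -0.52 down [-0.001 -0.001 -1.   ] F [-1.  -1.8 -1.8] w 8.8 q7 [ 30.  33. -29.  80.  16.  71.  -0.]
```

View pics/s5.png

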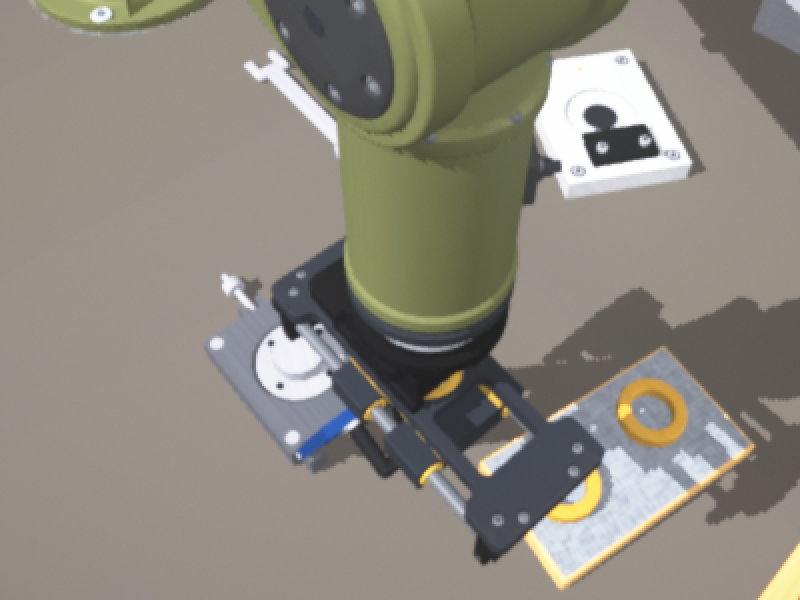

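servo_tool:
  rows: [0,0,0,0,0.8,0,0,0,0,0.8,0,0,0,0,0.8,0,0,15,0,0.8,0,0,40,0,0.8,0,0,70,0,0.7,0,0,80,0,0.5,0,0,80,0,0.4]

```text
time_s: 7.15
tool_pos: [0.6991, -0.1526, 0.2034]
tool_rot: [-7.2, 89.5, -7.7]
force: [1.1, -0.0, 0.4]
grip_width: 0.0303
```

servo_tool:
  rows: [-20,0,10,7,0.3,-45,0,10,14,0.3,-70,0,10,21,0.3,-95,0,10,28,0.3,-120,0,10,35,0.3,-146,1,10,42,0.3,-146,1,10,49,0.3,-146,1,10,56,0.3,-146,1,10,63,0.3,-146,1,10,70,0.3]

```text
time_s: 7.98
tool_pos: [0.5499, -0.1519, 0.2068]
tool_rot: [98.7, 89.9, 168.5]
force: [-0.8, 0.9, 0.3]
grip_width: 0.061
```

servo_tool:
  rows: [0,0,0,7,0.3,0,0,0,14,0.3,0,0,0,20,0.3,0,0,0,20,0.3,0,0,0,20,0.3]

```text
time_s: 8.4
tool_pos: [0.5502, -0.1519, 0.2069]
tool_rot: [56.8, 89.9, 146.1]
force: [0.4, 0.7, -0.3]
grip_width: 0.0606
```

```bash
python3 - <<'E'
from h import *
st()
for n in ("top","scene"):
    p=read_camera(n);c=proj(p,[.56,-.15,.05])[0];x,y=int(c[0]-100),int(c[1]-75)
    cv2.imwrite(f'pics/{n}6.png',cv2.resize(p['frame'][max(y,0):y+150,x:x+200],None,fx=4,fy=4,interpolation=2))
    for r in cut_out("cover_center",p)[:2]: 
        w=pts(p,mask=r["pixels"]);w=w[abs(w[:,2]-.036)<.003]
        print(n,r["score"],r["extent"],np.median(w,0),cv2.minEnclosingCircle((w[:,:2]*1000).astype(np.float32)) if len(w) else None)
E
```

```text
t 8.4 tcp mm [ 550.2 -151.9  206.9] jaw yaw 89.33 down [-0.001  0.001 -1.   ] F [ 0.4  0.7 -0.3] w 60.6 q7 [ 51.  14. -44.  95.  10.  75.  94.]
top 0.5 [397.6, 226.2, 29.7, 34.8] [ 0.5375187  -0.16688635  0.03471288] ((537.5186767578125, -166.8863525390625), 1.0620988607406616)
scene 0.66 [249.2, 331.1, 38.9, 42.1] [ 0.55343692 -0.15403524  0.03509701] ((552.6654052734375, -153.78262329101562), 20.29751205444336)
```

View pics/top6.png

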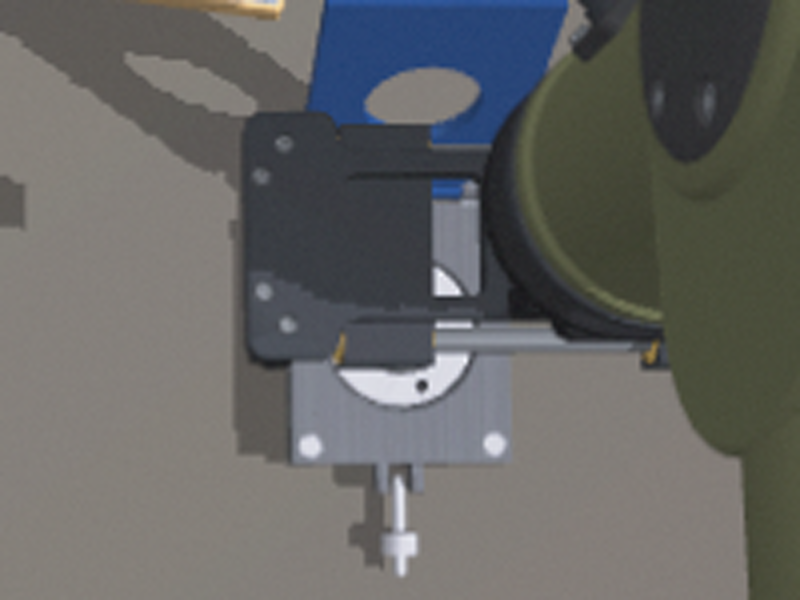

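View pics/scene6.png

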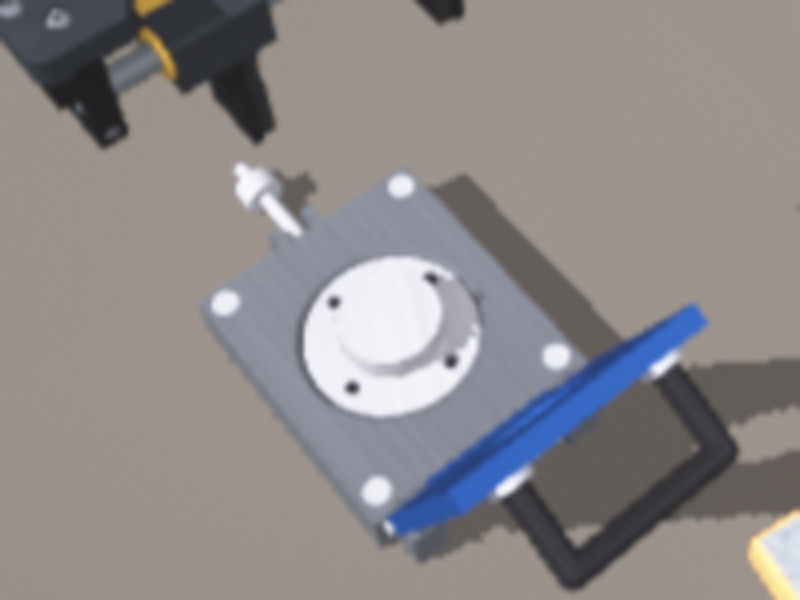

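servo_tool:
  rows: [1,0,-30,0,0.3,1,0,-65,0,0.3,1,0,-100,0,0.3,1,0,-130,0,0.3,1,0,-150,0,0.3,1,0,-162,0,0.3,1,0,-170,0,0.3,1,0,-171,0,0.3,1,0,-171,0,0.3]

```text
time_s: 9.35
tool_pos: [0.5524, -0.1522, 0.0372]
tool_rot: [-97.1, 89.9, -7.6]
force: [0.4, -0.1, 0.6]
grip_width: 0.0609
```

servo_tool:
  rows: [0,0,0,0,0.5,0,0,0,0,0.6,0,0,0,0,0.7,0,0,0,0,0.7,0,0,0,0,0.7,0,0,0,0,0.7,0,0,0,0,0.7]
  force: 20

```text
time_s: 9.93
tool_pos: [0.5522, -0.1527, 0.0373]
tool_rot: [-134.4, 89.9, -44.9]
force: [-1.6, -1.6, 5.0]
grip_width: 0.039
```

```bash
python3 - <<'E'
from h import *
st()
E
```

```text
t 9.9333 tcp mm [ 552.2 -152.7   37.3] jaw yaw 89.49 down [ 0.001 -0.001 -1.   ] F [-1.6 -1.6  5. ] w 39.0 q7 [ 47.  25. -41. 105.  19.  57.  88.]
```

servo_tool:
  rows: [0,0,8,0,0.7,0,0,20,0,0.7,0,0,40,0,0.7,0,0,65,0,0.7,0,0,90,0,0.7,0,0,100,0,0.7,0,0,100,0,0.7]

```text
time_s: 10.52
tool_pos: [0.5535, -0.152, 0.1396]
tool_rot: [-107.8, 89.7, -18.3]
force: [1.4, 0.5, -2.9]
grip_width: 0.0388
```

```bash
python3 - <<'E'
from h import *
st()
for n in ("top","scene"):
    p=read_camera(n);c=proj(p,[.56,-.15,.07])[0];x,y=int(c[0]-100),int(c[1]-75)
    cv2.imwrite(f'pics/{n}7.png',cv2.resize(p['frame'][max(y,0):y+150,x:x+200],None,fx=4,fy=4,interpolation=2))
E
```

```text
t 10.5167 tcp mm [ 553.5 -152.   139.6] jaw yaw 89.52 down [ 0.005 -0.002 -1.   ] F [ 1.4  0.5 -2.9] w 38.8 q7 [ 50.  18. -44. 100.  13.  67.  92.]
```

View pics/scene7.png

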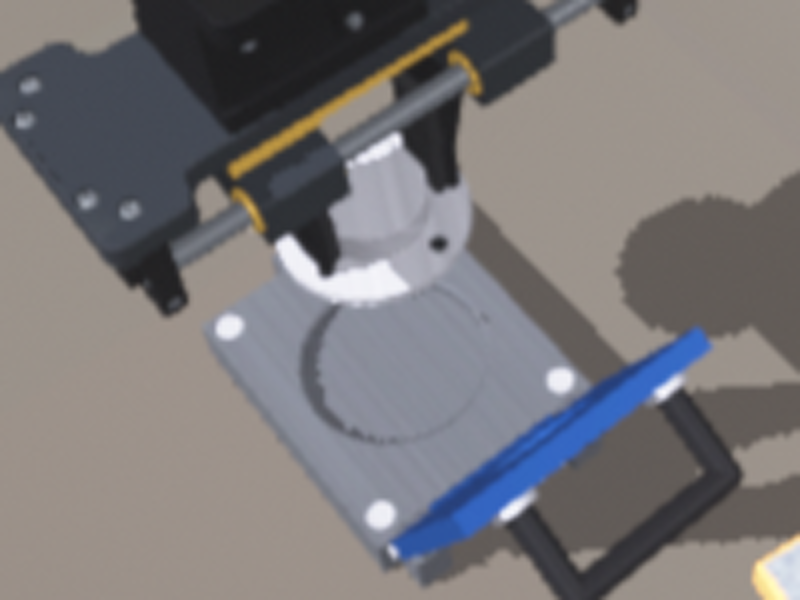

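The cover is held level, out of the jig, and the leaf is standing open. I'll carry it over to the fixture.

servo_tool:
  rows: [-4,25,0,-2,0.7,-8,60,0,-5,0.7,-12,98,0,-8,0.7,-16,136,0,-11,0.7,-20,174,0,-14,0.7,-24,212,0,-17,0.7,-28,250,0,-20,0.7,-31,288,0,-23,0.7,-34,326,0,-25,0.7,-37,355,0,-27.8,0.7]

```text
time_s: 11.45
tool_pos: [0.5124, 0.2061, 0.1347]
tool_rot: [102.4, 89.8, 164.2]
force: [0.8, 0.6, -2.9]
grip_width: 0.0392
```

servo_tool:
  rows: [-1,20,-10,0,0.7,-1,29,-30,0,0.7,-1,29,-50,0,0.7,-1,29,-60,0,0.7,-1,29,-60,0,0.7,-1,29,-60,0,0.7]

```text
time_s: 11.95
tool_pos: [0.5129, 0.2309, 0.0753]
tool_rot: [132.4, 89.8, -165.9]
force: [-0.2, 0.5, -1.6]
grip_width: 0.0392
```

```bash
cat > look.py <<'E'
from h import *
import sys
st()
for n in ("top","scene"):
    p=read_camera(n);c=proj(p,[.5245,.227,.03])[0];x,y=int(c[0]-75),int(c[1]-56)
    cv2.imwrite(f'pics/{n}{sys.argv[1]}.png',cv2.resize(p['frame'][max(y,0):y+112,x:x+150],None,fx=5,fy=5,interpolation=2))
E
python3 look.py 8
```

```text
t 11.95 tcp mm [512.9 230.9  75.3] jaw yaw 61.66 down [-0.003 -0.001 -1.   ] F [-0.2  0.5 -1.6] w 39.2 q7 [ 14.  23. -49. 104.  19.  62.  20.]
```

View pics/scene8.png

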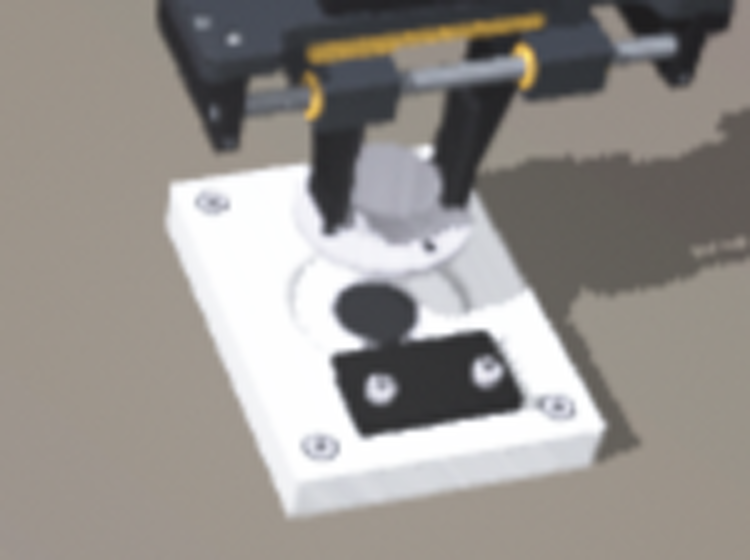

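View pics/top8.png

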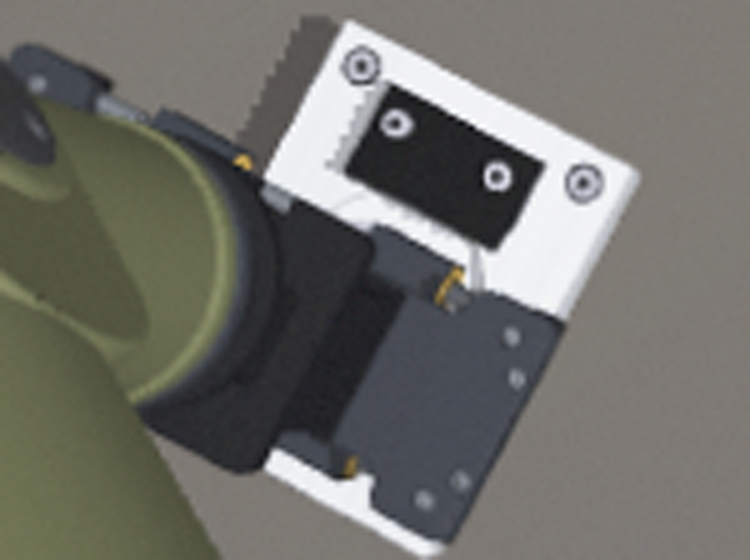

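```bash
python3 - <<'E'
from h import *
f=np.array([524.5,227]);Rf=Rz(-28.3)
for n in("top","scene"):
    p=read_camera(n)
    m=np.zeros((480,640),bool);c=proj(p,[.5245,.227,.03])[0].astype(int);m[c[1]-70:c[1]+70,c[0]-70:c[0]+70]=1
    w=pts(p,mask=m)*1000
    l=(w-[*f,0])@Rf
    s=(l[:,2]>5)&(abs(l[:,0])<90)&(abs(l[:,1])<70)&(l[:,2]<45)
    l=l[s]
    b=l[(abs(l[:,2]-31)<4)&(abs(l[:,1])<45)&(l[:,0]>22)]
    print(n,"bar z",np.median(b[:,2]),"x",np.percentile(b[:,0],[1,99]),"y",np.percentile(b[:,1],[1,99]),len(b))
    pl=l[abs(l[:,2]-22)<3]
    print("plate z",np.median(pl[pl[:,0]>40][:,2]),"x",np.percentile(pl[:,0],[.3,99.7]),"y",np.percentile(pl[:,1],[.3,99.7]))
    fl=l[(abs(l[:,2]-16)<2.5)&(np.hypot(l[:,0],l[:,1])<30)];print("floor",np.median(fl,0),len(fl))
    # bar by darkness, intersect at z=31.5
    g=p["frame"].max(2);
    v,u=np.nonzero((g<60)&m);q=pts(p,np.c_[u,v],z=.0315)*1000;l=(q-[*f,0])@Rf
    k=(l[:,0]>24)&(l[:,0]<75)&(abs(l[:,1])<40);l=l[k];print("dark bar x",np.percentile(l[:,0],[1,50,99]),"y",np.percentile(l[:,1],[1,50,99]))
    c=proj(p,[.5129,.2309,.08])[0]
E
```

```text
top bar z 31.831258751247702 x [28.58286844 65.65142492] y [-31.6158119   31.42440304] 683
plate z 22.25682465101364 x [-80.34289524  79.04609349] y [-60.31352613  60.22571453]
floor [22.12501428 -1.28147603 16.41180487] 95
dark bar x [30.14488823 45.70030888 64.8937779 ] y [-30.95877123  -0.43223508  30.72620707]
scene bar z 30.78138563435251 x [31.30828671 69.07881412] y [-31.85131499  31.28094832] 509
plate z 21.4409880602785 x [-78.72521321  81.81799915] y [-60.14577571  60.51462989]
floor [-0.65230197 -2.66224507 15.50200363] 373
dark bar x [34.54154801 53.86748459 70.47262739] y [-31.12141464  -0.54839539  28.82716535]
```

```bash
python3 - <<'E'
from h import *
f=np.array([524.5,227]);Rf=Rz(-28.3)
p=read_camera("scene")
rs=cut_out("cover_center",p)
for r in rs[:2]:
    w=(pts(p,mask=r["pixels"])*1000-[*f,0])@Rf
    print(r["score"],r["extent"],np.histogram(w[:,2],np.arange(40,90,4)))
    for lo,hi in((56,65),(70,79)):
        q=w[(w[:,2]>lo)&(w[:,2]<hi)]
        if len(q)>10: print(lo,np.median(q[:,2]),np.percentile(q[:,0],[1,99]),np.percentile(q[:,1],[1,99]))
    m=r["pixels"].astype(np.uint8)*255
im=p["frame"].copy();im[rs[0]["pixels"]]=im[rs[0]["pixels"]]//2+np.array([0,0,120],np.uint8)
tc=(np.array([512.9,230.9,0])-[*f,0])@Rf
print("tcp fixture",tc)
S=[(((s+[tc[0],tc[1],0])@Rf.T+[*f,0])/1000,c) for s,c in[(circ(34,60),(0,255,0)),(circ(34,54),(0,255,0)),(circ(20,74),(0,0,255))]]
p2=dict(p);overlay(p,S,proj(p,[.513,.231,.06])[0],50,8,"pics/cov.png")
E
```

```text
0.66 [399.5, 189.4, 32.2, 26.9] (array([  0,   0,   0,   4,  59, 259,  27,  30, 167,  59,   0,   0]), array([40, 44, 48, 52, 56, 60, 64, 68, 72, 76, 80, 84, 88]))
56 61.51887741381867 [-24.9940193   22.99577224] [-33.69477482  29.57188937]
70 75.37978429978142 [-28.62010375   9.11010321] [-16.7063845   17.96012025]
tcp fixture [-12.06248132  -2.06556155   0.        ]
```

View pics/cov.png

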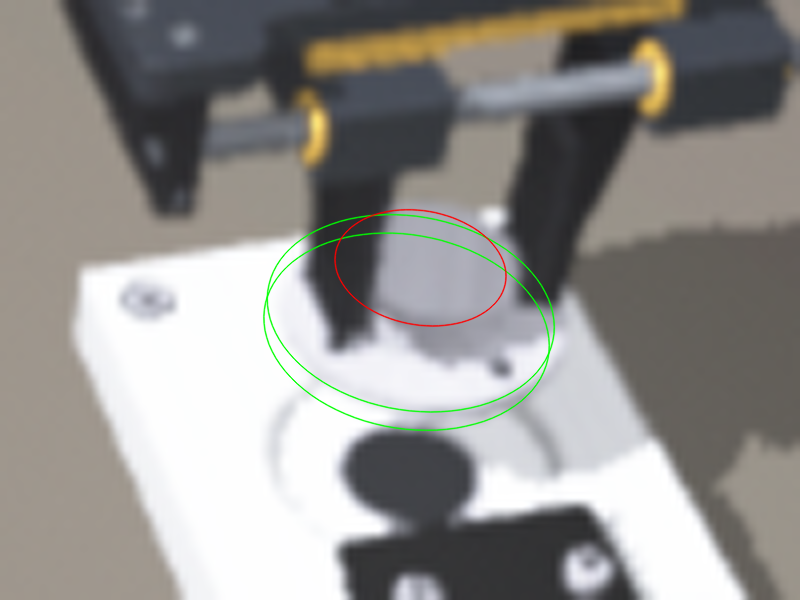

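servo_tool:
  rows: [2,0,-8,0,0.7,5,-0.5,-18,0,0.7,5,-0.5,-26,0,0.7,5,-0.5,-28,0,0.7,5,-0.5,-28,0,0.7,5,-0.5,-28,0,0.7]
  force: 12

```text
time_s: 12.75
tool_pos: [0.5183, 0.2315, 0.0481]
tool_rot: [110.9, 89.9, 172.6]
force: [-0.6, -0.0, -1.9]
grip_width: 0.0395
```

```bash
python3 look.py 9; python3 - <<'E'
from h import *
f=np.array([524.5,227]);Rf=Rz(-28.3)
p=read_camera("scene")
r=cut_out("cover_center",p)[0]
w=(pts(p,mask=r["pixels"])*1000-[*f,0])@Rf
q=w[(abs(w[:,2]-32)<4)];print(r["score"],np.percentile(q[:,0],[0,1,99,100]),np.percentile(q[:,1],[1,99]))
q=w[(abs(w[:,2]-46)<3)];print(np.percentile(q[:,0],[1,99]),np.percentile(q[:,1],[1,99]))
E
```

```text
t 12.75 tcp mm [518.3 231.5  48.1] jaw yaw 61.72 down [-0.001  0.    -1.   ] F [-0.6 -0.  -1.9] w 39.5 q7 [ 13.  25. -47. 105.  21.  59.  19.]
0.72 [-23.54904479 -22.50282637  26.72417113  29.03465371] [-31.16490101  30.68307445]
[-26.03680904  12.58295639] [-13.34705957  19.86927536]
```

View pics/scene9.png

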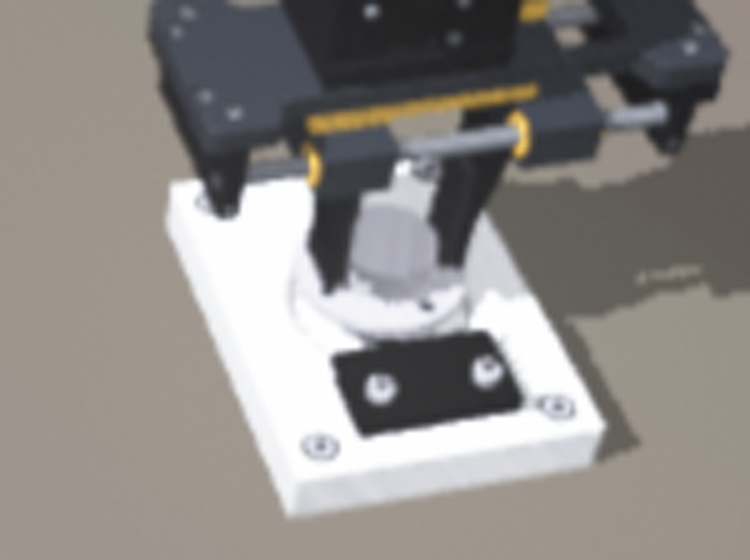

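servo_tool:
  rows: [0,0,-2,0,0.7,0,0,-4,0,0.7,0,0,-5,0,0.7,0,0,-5,0,0.7]

```text
time_s: 13.28
tool_pos: [0.5187, 0.2312, 0.0434]
tool_rot: [174.6, 90.0, -123.7]
force: [0.5, -0.0, -2.8]
grip_width: 0.0397
```

servo_tool:
  rows: [0,0,-1,0,0.7,0,0,-2,0,0.7,0,0,-2,0,0.7]

```text
time_s: 13.53
tool_pos: [0.5195, 0.2309, 0.0423]
tool_rot: [-95.4, 89.9, -33.7]
force: [-1.0, -3.4, 4.7]
grip_width: 0.0394
```

```bash
python3 look.py 10
```

```text
t 13.5333 tcp mm [519.5 230.9  42.3] jaw yaw 61.67 down [ 0.001 -0.001 -1.   ] F [-1.  -3.4  4.7] w 39.4 q7 [ 13.  26. -47. 105.  22.  59.  18.]
```

View pics/scene10.png

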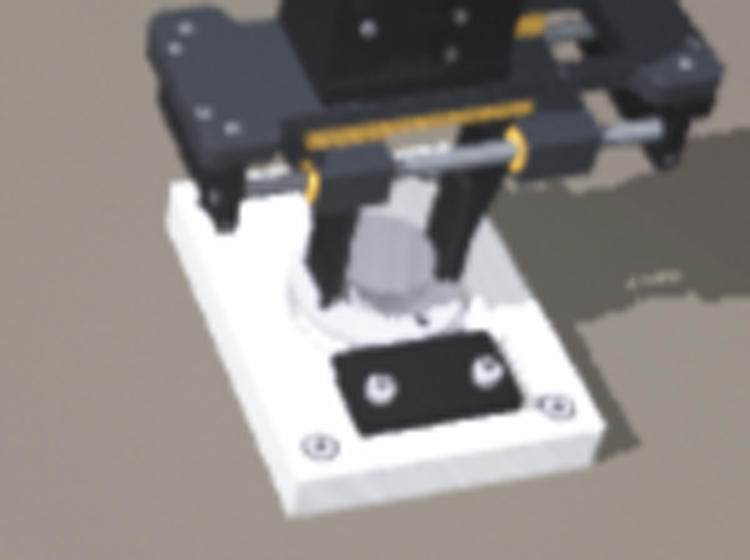

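servo_tool:
  rows: [-0.5,0,-1,0,0.7,-0.5,-0.5,-2,0,0.7,-0.5,-0.5,-2,0,0.7]

```text
time_s: 13.88
tool_pos: [0.52, 0.2304, 0.0411]
tool_rot: [-72.8, 89.8, -11.2]
force: [0.2, -2.4, 9.0]
grip_width: 0.0392
```

```bash
python3 look.py 11;python3 - <<'E'
from h import *
f=np.array([524.5,227]);Rf=Rz(-28.3)
p=read_camera("scene")
r=cut_out("cover_center",p)[0]
w=(pts(p,mask=r["pixels"])*1000-[*f,0])@Rf
# raised top plane
q=w[w[:,2]>36];A=np.c_[q[:,:2],np.ones(len(q))]
from scipy.optimize import least_squares
s=least_squares(lambda c:A@c-q[:,2],[0,0,40],loss="soft_l1").x;print("tilt x,y deg",np.rad2deg(s[:2]),s,len(q),np.percentile(q[:,0],[1,99]))
E
```

```text
t 13.8833 tcp mm [520.  230.4  41.1] jaw yaw 61.66 down [ 0.003 -0.001 -1.   ] F [ 0.2 -2.4  9. ] w 39.2 q7 [ 13.  26. -47. 105.  22.  58.  18.]
tilt x,y deg [-6.53213663  1.41645575] [-1.14007291e-01  2.47218165e-02  3.87983913e+01] 228 [-23.88865162  13.46858815]
```

View pics/scene11.png

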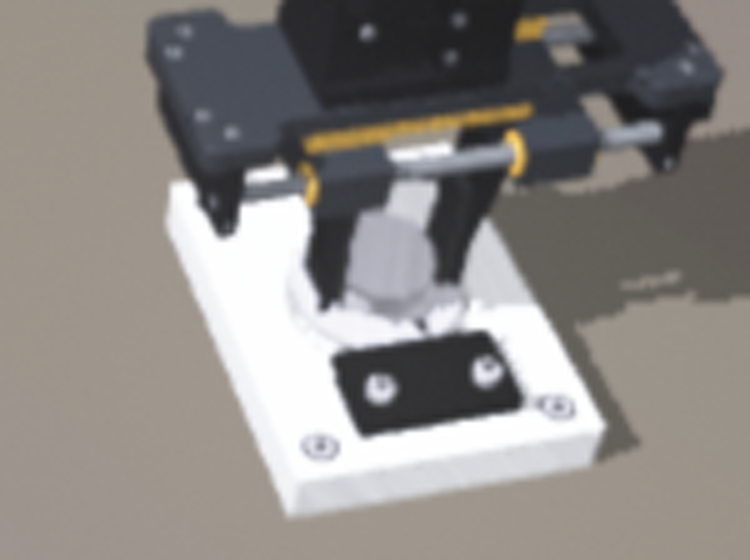

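The cover is tilting as intended, with the bar-side edge down by about 4–6°. I'll slide it under the bar.

servo_tool:
  rows: [1,-0.7,0,0,0.7,2,-1.4,0,0,0.7,3,-2,0,0,0.7,3,-2,0,0,0.7]

```text
time_s: 14.42
tool_pos: [0.5203, 0.2303, 0.041]
tool_rot: [86.6, 89.9, 148.3]
force: [-5.9, -1.5, 12.3]
grip_width: 0.0394
```

```bash
cat > tilt.py <<'E'
from h import *
from scipy.optimize import least_squares
f=np.array([524.5,227]);Rf=Rz(-28.3)
o=get_obs();print("tcp fix",((o["tool_pos"]*1000-[*f,0])@Rf).round(2))
p=read_camera("scene")
r=cut_out("cover_center",p)[0]
w=(pts(p,mask=r["pixels"])*1000-[*f,0])@Rf
q=w[w[:,2]>30];A=np.c_[q[:,:2],np.ones(len(q))]
s=least_squares(lambda c:A@c-q[:,2],[0,0,36],loss="soft_l1").x;print("score",r["score"],"tilt x,y deg",np.rad2deg(s[:2]),s,len(q),np.percentile(q[:,0],[1,99]),np.percentile(q[:,1],[1,99]))
E
python3 look.py 12; python3 tilt.py
```

```text
t 14.4167 tcp mm [520.3 230.3  41. ] jaw yaw 61.74 down [-0.001  0.001 -1.   ] F [-5.9 -1.5 12.3] w 39.4 q7 [ 13.  26. -47. 105.  22.  58.  19.]
tcp fix [-5.29  0.85 40.99]
score 0.96 tilt x,y deg [-8.73305934  0.2609725 ] [-1.52420639e-01  4.55482937e-03  3.84250952e+01] 267 [-23.65849203  14.6961022 ] [-15.46979546  19.61733198]
```

View pics/scene12.png

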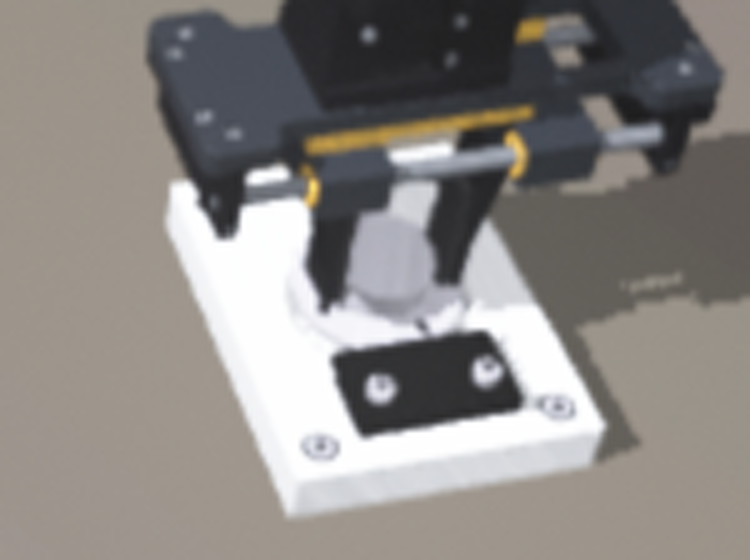

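servo_tool:
  rows: [0,0,1,0,0.7,1,-0.5,1,0,0.7,2,-1,1,0,0.7,2,-1,1,0,0.7]

```text
time_s: 14.95
tool_pos: [0.5218, 0.2293, 0.0408]
tool_rot: [87.5, 89.9, 149.3]
force: [-4.7, 0.1, 5.5]
grip_width: 0.0396
```

```bash
python3 look.py 13; python3 tilt.py
```

```text
t 14.95 tcp mm [521.8 229.3  40.8] jaw yaw 61.77 down [-0.002  0.001 -1.   ] F [-4.7  0.1  5.5] w 39.6 q7 [ 13.  26. -47. 105.  22.  59.  19.]
tcp fix [-3.45  0.8  40.84]Traceback (most recent call last):
  File "tilt.py", line 6, in <module>
    r=cut_out("cover_center",p)[0]
      ~~~~~~~~~~~~~~~~~~~~~~~~~^^^
IndexError: list index out of range
```

servo_tool:
  rows: [1,-0.8,0,0,0.7,2,-1.5,0,0,0.7,3,-2.2,0,0,0.7,3,-2.2,0,0,0.7,3,-2.2,0,0,0.7]

```text
time_s: 15.57
tool_pos: [0.5266, 0.2253, 0.0402]
tool_rot: [-40.4, 90.0, 21.3]
force: [0.1, 0.9, -2.3]
grip_width: 0.0398
```

```bash
python3 look.py 14; python3 tilt.py
```

```text
t 15.5667 tcp mm [526.6 225.3  40.2] jaw yaw 61.67 down [ 0.  0. -1.] F [ 0.1  0.9 -2.3] w 39.8 q7 [ 13.  26. -47. 105.  22.  59.  19.]
tcp fix [ 2.56 -0.63 40.25]
score 0.91 tilt x,y deg [-7.5688544   2.50185127] [-0.13210143  0.04366554 38.71468809] 268 [-14.95962092  26.02486565] [-18.73079535  18.85332165]
```

View pics/scene14.png

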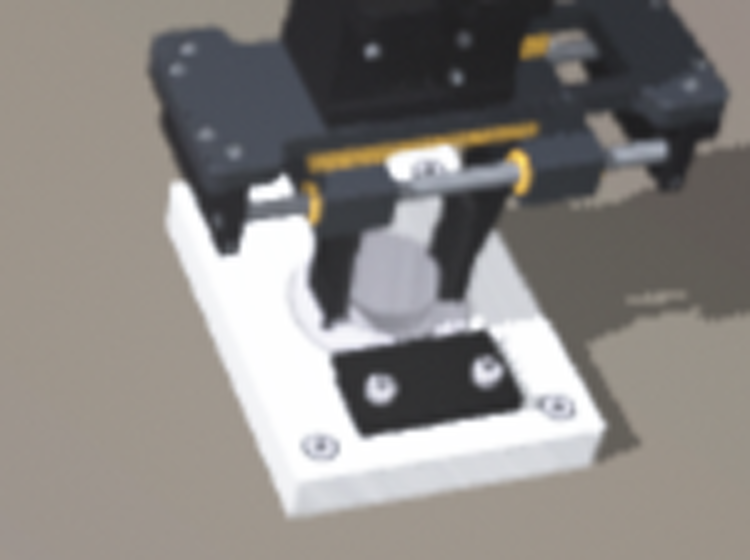

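servo_tool:
  rows: [-1,0.8,-1,0,0.7,-1,0.8,-1,0,0.65,-1,0.8,-1,0,0.5,-1,0.8,-1,0,0.4,-1,0.8,-1,0,0.4,-1,0.8,-1,0,0.4]

```text
time_s: 16.27
tool_pos: [0.5254, 0.2267, 0.0398]
tool_rot: [-30.0, 90.0, 31.7]
force: [0.2, -0.4, 0.2]
grip_width: 0.0506
```

```bash
python3 look.py 15; python3 tilt.py
```

```text
t 16.2667 tcp mm [525.4 226.7  39.8] jaw yaw 61.71 down [ 0.  0. -1.] F [ 0.2 -0.4  0.2] w 50.6 q7 [ 13.  26. -47. 105.  22.  58.  19.]
tcp fix [ 0.9   0.04 39.75]
score 0.7 tilt x,y deg [-1.009733    0.50591401] [-1.76231654e-02  8.82986513e-03  3.51600348e+01] 268 [-18.74206318  20.10396098] [-18.60303381  18.95336451]
```

View pics/scene15.png

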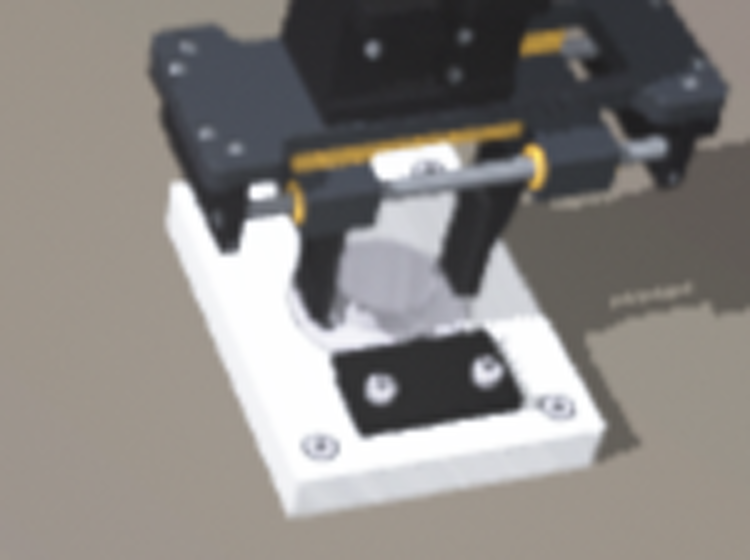

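servo_tool:
  rows: [0,0,5,0,0.4,0,0,20,0,0.4,0,0,50,0,0.3,0,0,85,0,0.3,0,0,120,0,0.3,0,-40,120,0,0.3,0,-80,120,0,0.3,0,-120,120,0,0.3,0,-160,120,0,0.3,0,-180,120,0,0.3]

```text
time_s: 17.3
tool_pos: [0.5254, 0.0406, 0.1609]
tool_rot: [-130.6, 89.8, -69.2]
force: [0.4, -0.0, -0.0]
grip_width: 0.0607
```

servo_tool:
  rows: [0,-30,0,0,0.3,0,-30,0,0,0.3,0,-30,0,0,0.3]

```text
time_s: 17.55
tool_pos: [0.5256, 0.0144, 0.1607]
tool_rot: [-90.5, 89.9, -29.0]
force: [0.3, 0.8, -1.0]
grip_width: 0.0611
```

```bash
python3 look.py 16; python3 - <<'E'
from h import *
from scipy.optimize import least_squares
f=np.array([524.5,227]);Rf=Rz(-28.3)
for n in("top","scene"):
    p=read_camera(n)
    cv2.imwrite(f"pics/{n}_full.png",p["frame"])
    r=cut_out("cover_center",p)
    if not r: print(n,"none");continue
    r=r[0]
    w=(pts(p,mask=r["pixels"])*1000-[*f,0])@Rf
    q=w[(w[:,2]>31)&(w[:,2]<45)];A=np.c_[q[:,:2],np.ones(len(q))]
    s=least_squares(lambda c:A@c-q[:,2],[0,0,36],loss="soft_l1").x;print(n,"score",r["score"],r["extent"],"tilt",np.rad2deg(s[:2]),s[2],np.percentile(q[:,0],[1,99]),np.percentile(q[:,1],[1,99]))
    q=w[(w[:,2]>17)&(w[:,2]<27)]
    if len(q): print("flange z",np.median(q[:,2]),np.percentile(q[:,0],[1,99]),np.percentile(q[:,1],[1,99]))
E
```

```text
t 17.55 tcp mm [525.6  14.4 160.7] jaw yaw 61.47 down [ 0.001 -0.001 -1.   ] F [ 0.3  0.8 -1. ] w 61.1 q7 [ 38.  10. -46. 105.   8.  68.  51.]
top score 0.93 [185.7, 243.1, 36.5, 40.3] tilt [-0.40083152  0.63434868] 36.246679235434485 [-20.80323691  16.36494705] [-18.48742174  18.9439898 ]
flange z 22.236893858449402 [-34.39673594  27.0159932 ] [-31.98405115  32.04430237]
scene score 0.62 [399.9, 205.9, 28.9, 22.3] tilt [-0.60842996  0.75119087] 35.156789078814874 [-18.0541396   20.38569848] [-19.16669848  19.71812932]
flange z 21.660791252410384 [-32.71919712  22.45443122] [-31.66059832  32.34626421]
```

View pics/scene16.png

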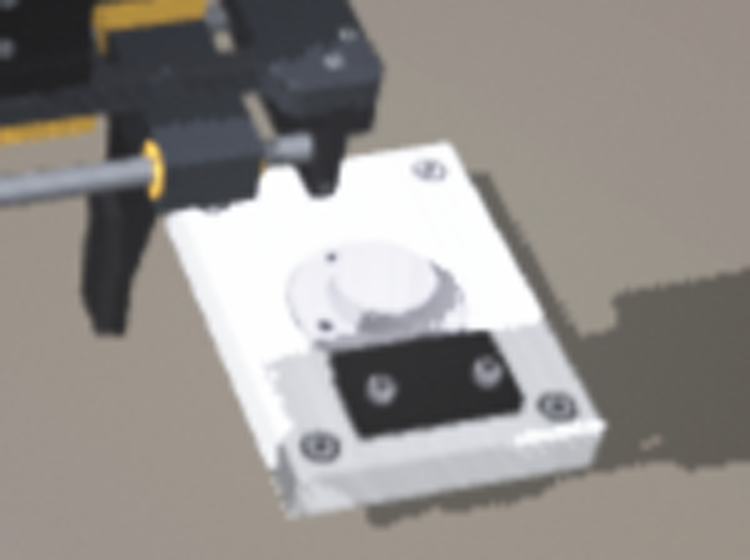

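View pics/top16.png

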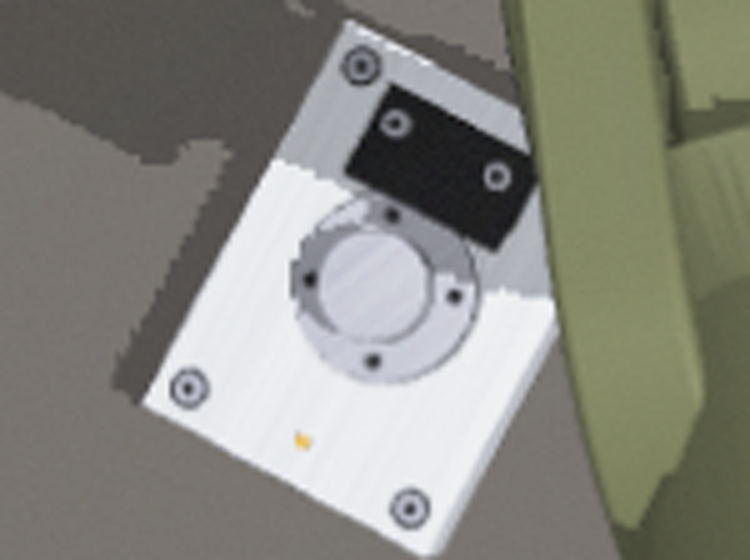

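View pics/scene_full.png

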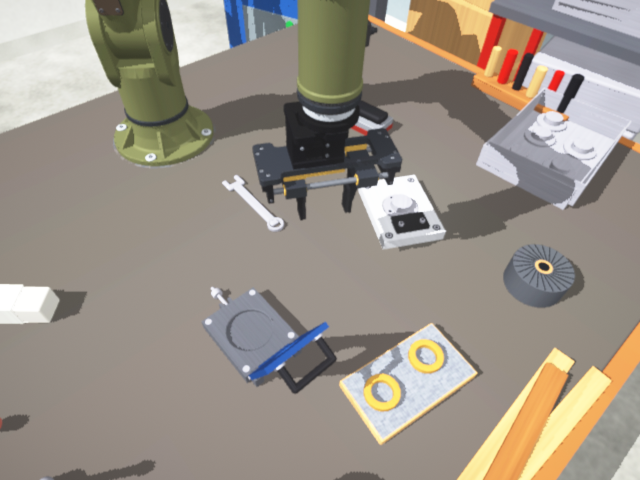

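```bash
python3 - <<'E'
from h import *
from scipy.optimize import least_squares
f=np.array([524.5,227]);Rf=Rz(-28.3)
def fit(q):
    A=np.c_[q[:,:2],np.ones(len(q))];s=least_squares(lambda c:A@c-q[:,2],[0,0,q[:,2].mean()],loss="soft_l1").x
    return np.rad2deg(s[:2]).round(2),s[2].round(2),len(q)
for n in("top","scene"):
    p=read_camera(n);c=proj(p,[.5245,.227,.03])[0].astype(int)
    m=np.zeros((480,640),bool);m[c[1]-70:c[1]+70,c[0]-70:c[0]+70]=1
    l=(pts(p,mask=m)*1000-[*f,0])@Rf
    r=np.hypot(l[:,0]-(.5 if n=="scene" else -1.5),l[:,1])
    print(n,"plate",fit(l[(abs(l[:,2]-22)<3)&(r>42)&(abs(l[:,0])<76)&(abs(l[:,1])<57)&(l[:,0]<28)]),
      "face",fit(l[(r<17)&(abs(l[:,2]-36)<4)]),"flange",fit(l[(r>23)&(r<32)&(l[:,0]<25)&(abs(l[:,2]-22)<4)]))
E
```

```text
top plate (array([-0.08,  0.11]), np.float64(22.28), 1874) face (array([0.31, 0.47]), np.float64(36.29), 275) flange (array([-0.14,  0.12]), np.float64(22.37), 399)
scene plate (array([0.05, 0.07]), np.float64(21.35), 1068) face (array([-0.4 , -0.47]), np.float64(35.29), 169) flange (array([-0.17,  0.66]), np.float64(21.49), 160)
```

The flange is level and flush with the plate (0.1 mm), the bar reaches over its edge, the jig is open and the gripper is clear. I'm handing it in.

```bash
python3 -c "
from cell import *
print(sign_off())"
```

```text
the job is handed in; nothing more can be done
None
```

The cover is loaded in the brushing fixture, raised face up with its edge under the hold-down bar. I let go of it and left the jig open. I handed in at about 18 s of the 64 s allowed.

**What I did:**
- I swung the leaf over by its handle to about 112° and let go. It has stayed open.
- I lifted the cover out by its raised face and carried it to the fixture.
- I pressed its far edge on the plate so it tilted in the jaws with the bar-side edge down. Then I slid it under the bar and released it to drop flat.

**Last checks:**
- **Seating:** both cameras put the flange about 0.1 mm above the plate's top, so it is flush, and the raised face 14 mm above the plate. It is level within the measurement noise.
- **Position:** the top camera put the cover's centre about 1.5 mm off in the direction away from the bar, within the recess clearance, so the bar still overlaps the flange by about 3 mm.
- **Clear of the robot:** the gripper is well away from the cover and the jig. The highest force I saw in the readings was about 14 N.

**Disagreements and one miss:**
- **Camera offset:** the two cameras disagreed by about 2.5 mm on where the fixture lies along the bar direction. I relied on relative measurements within one picture and on contact.
- **Tilt:** in the tilted position the recess geometry allows only about 5°, less than the 8–18° suggested. The camera readings of 6.5–8.7° there were noisy.
- **Slide:** the first push was stopped by friction at about 6 N. It went through after I raised the tool by 1 mm.
- **Detection miss:** the network missed the cover once during the slide and found it again on the next picture.

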